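# Check the rubber of the round bending pad with the pin gauge

## Robot

A 7-joint arm with a two-finger parallel gripper is mounted at the origin on the work surface. World frame = base frame: x ahead of the robot, y to its left, z up, the work surface at z = 0. Lengths are in mm, angles in rad, forces in N, time in s.
With the tool pointing down it reaches from about 425 to 875 mm from the base axis. Payload 4.7 kg.
Tool frame: the origin (TCP) lies midway between the tips of the shut fingers; the grasp point (between the pads) lies 19 mm behind it; y points along the fingers, z is the direction in which the jaws open and shut, and the axes are right-handed (so a half turn about y gives the same grasp; the last joint's range is limited). The gripper opens to 87 mm and grips with 3 to 60 N. Pads are 19 mm wide; open, the fingers measure 117 mm over their backs; the gripper's body (75 mm by 190 mm) begins 51 mm behind the grasp point.
Start: joints at [1.124, 0.321, -0.07, 1.45, 0.023, 1.371, -0.057], TCP at [289.016, -582.233, 222.587] pointing down, gripper open.
Joint ranges: [-2.86, 2.86], [-0.3, 2.09], [-1.38, 1.24], [0.06, 2.45], [-1.56, 4.7], [0.09, 2.05], [-2.69, 2.69]. Speed limits (rad/s): [2.57, 2.57, 3.14, 3.14, 3.14, 3.14, 3.14].

## Interface

Orientations are given as a unit quaternion [w, x, y, z].
In Python, from plant import env gives the robot as it stands. Calls block until the motion is done:
- env.movep(position, orientation): joint-space move of the TCP to a pose.
- env.move_l(position, speed=150, attitude=None): straight line of the TCP; attitude=None keeps the orientation; speed is the mean speed in mm/s.
- env.goto_joints(angles): joint-space move.
- env.open_gripper() and env.clamp(squeeze=None): open the fingers fully, or close them until they stop; squeeze is the grip in N (None keeps the last).
- env.hold(seconds).
- env.solve_ik(position, orientation): joint angles nearest the present ones, or None.
- env.observe(): the state.
- env.snapshot(name): name is "scene" or "top"; returns the picture (384x512x3 uint8, red, green, blue); there is no depth.
- env.camera_params(name): a dict with "vfov" (degrees; the focal length in pixels is half the picture's height over the tangent of half this angle, whatever the lens; pixels are square), "cx", "cy" (the principal point, pixels), "rvec" (rotation vector, rad) and "tvec" (3), from world to camera coordinates, as OpenCV has them. Camera axes: x right, y down, z forward; pixel columns grow to the right and rows downward; lengths in mm; the calibration is good to about 2 mm. A picture is of the moment at which its call begins. camera_params takes no time and is no camera call.
A pose or a line that the arm cannot do raises env.IKError and nothing moves.
- env.hand_in(): hands the job in, once; it reports no verdict.
The state is a dict: "t": time; "joint_positions": joint angles; "qvel": joint speeds; "effort": joint torques, N m; "tool_pos": TCP position; "eef_rot": TCP orientation; "wrist_force": force on the tool from outside, world axes, zero at the start; "moment": the same for the moment, N m; "opening": finger opening in mm.
Only numpy, scipy, OpenCV 4.12 (cv2) and the standard library are available. Lean on these libraries where they do the work, as an engineer would, in place of code of your own. Each camera call takes 0.05 s, during which the arm holds its last target.

## Task

The rubber in the round bending pad (not the square one) is due for a hardness check. Set the pin gauge down upright in the middle of the round pad, without dropping it, and let go; then push its cap down from above until the pin has sunk at least 6 mm into the rubber, and keep it there for about a second to take the reading. Let the cap spring back and leave the gauge standing upright on the round pad.

Things in the scene. Friction and masses are not known exactly. Their poses are not given: they have to be found in the camera images.
- gauge_mid (a point): Pin gauge, loose, 0.4 kg, upright: steel foot disc 68 mm wide, 12 mm high; aluminium barrel 42 mm wide (12 to 56 mm above the underside: grip it here from above, any direction; it is round); thin stem; black push cap 32 mm wide on top, 77 mm above the underside. This point: on its axis, 40 mm above the underside, 37 mm below the cap's top at rest. z = its axis, up.
- cap (a joint): The gauge's sprung push cap with the pin below it, m: 0 = up (rest), 0.012 = fully down at its stop. At rest the pin's end is 1 mm above the foot's underside. On the round pad, pushing it fully down with shut fingers takes about 6 N and sinks the pin about 10 mm into the rubber; on a hard surface the pin stops after 1 mm.
- pad_top (a point): Round bending pad, fixed: light-wood holder 110 mm across, 30 mm high, with a black rubber core 49 mm across in its middle, 1 mm below the wood's top. This point: the pad's centre, level with the wood's top (30 mm above the bench); z up. The gauge's foot stands on the wood around the core. A square pad of like size, also with a round black centre, is not to be used.
- core (a joint): How far the rubber of the round pad is pushed in, m: 0 = untouched, grows as the pin sinks in (about 0.010 with the cap fully down); springs back by itself.
There are look-alikes about, which are no part of the job. Several things look just like the part that bears gauge_mid: the one meant starts nearest to the robot's base.

How it is judged:
By the outcome, as a careful person would: the job done as asked, in the order asked, and still so for the second after the job is handed in, with the robot touching nothing.
It also fails if it takes over 50 s, if anything falls off the work surface, if the arm or the gripper's body presses on something with over 40 N, if the wrist force passes 120 N, or if a joint passes its speed limit or range.

## Working session

There is one attempt and no reset: what is moved stays moved. The work goes in short steps, each a Python script; the robot and the scene stay as the last script left them, time stands still between calls to the robot, and variables do not carry over. Pictures are saved under pics/ and viewed, and the job is handed in when it is done.

```bash
ls; mkdir -p pics; python3 - <<'E'
from plant import env
import cv2
for n in("scene","top"):
    im=env.snapshot(n); cv2.imwrite(f"pics/{n}0.png",im[:,:,::-1]); print(n,env.camera_params(n))
o=env.observe(); print(o)
E
```

```text
pics
scene {'vfov': 56.45451228925624, 'cx': 258.72582418490276, 'cy': 194.1665676561756, 'rvec': array([ 1.93797091,  1.05415516, -0.57064284]), 'tvec': array([-242.79640211, -228.68453058, 1299.58930587])}
top {'vfov': 50.484725953408905, 'cx': 255.34177481633984, 'cy': 190.89156383286823, 'rvec': array([ 2.08260539, -2.13653109,  0.18575947]), 'tvec': array([ -52.03439854,  556.0374295 , 1099.86498399])}
{'t': 0.1, 'joint_positions': array([ 1.12408278,  0.3217564 , -0.07009597,  1.45155139,  0.02264421,
        1.37078316, -0.05688796]), 'qvel': array([ 0.00041107, -0.00259361, -0.00193716, -0.00236341,  0.0002167 ,
       -0.00224631,  0.00025338]), 'effort': array([-5.07657933e-04, -4.92573667e+01, -4.05867314e-01, -3.13399816e+01,
       -6.41218317e-02,  3.94750165e-02,  7.56522832e-05]), 'tool_pos': array([ 288.77144531, -581.78667664,  221.56689601]), 'eef_rot': array([ 0.16132168, -0.16168805,  0.68899217, -0.6878387 ]), 'wrist_force': array([0.87245255, 0.27529863, 0.43071799]), 'moment': array([0.01225801, 0.00734361, 0.01049702]), 'opening': 86.79010056216948}
```

View pics/scene0.png

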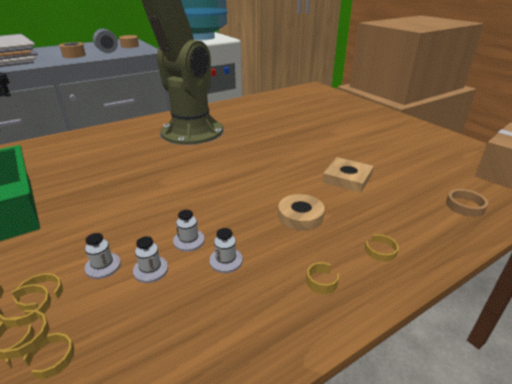

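View pics/top0.png

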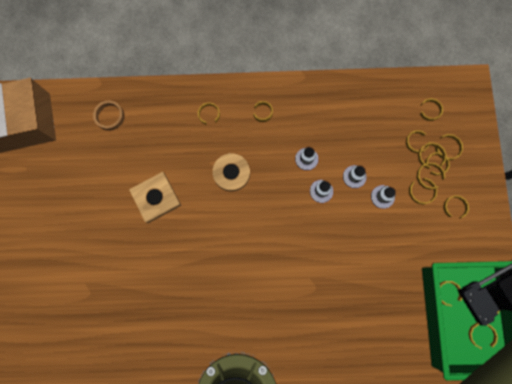

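The top view shows four identical gauges, with feet at about (307,159), (354,177), (321,191) and (383,197). The base is at about (237,380). The round pad is at (231,172) and the square one at (154,197). Next I compute positions and view enlarged crops.

```bash
cat > h.py <<'E'
import numpy as np, cv2
from plant import env
def K(n):
    p=env.camera_params(n); f=192/np.tan(np.radians(p['vfov'])/2)
    return np.array([[f,0,p['cx']],[0,f,p['cy']],[0,0,1]]),cv2.Rodrigues(p['rvec'])[0],p['tvec'],p['rvec']
def bp(n,uv,z):
    k,R,t,_=K(n); d=R.T@np.linalg.inv(k)@np.array([uv[0],uv[1],1.]); c=-R.T@t
    return c+d*(z-c[2])/d[2]
def pr(n,P):
    k,R,t,r=K(n); return cv2.projectPoints(np.atleast_2d(np.float64(P)),r,t,k,None)[0][:,0]
E
python3 - <<'E'
from h import *
for uv in [(307,159),(354,177),(321,191),(383,197)]:
    p=bp("top",uv,6); print(uv,p.round(1),np.hypot(*p[:2]).round(1), pr("scene",p).round(1))
for uv in [(231,172),(154,197)]:
    p=bp("top",uv,30); print(uv,p.round(1),np.hypot(*p[:2]).round(1), pr("scene",p).round(1))
print(pr("top",[0,0,0]))
t=cv2.imread("pics/top0.png"); s=cv2.imread("pics/scene0.png")
a=cv2.resize(t[130:220,200:410],None,fx=3.8,fy=3.8,interpolation=cv2.INTER_CUBIC)
b=cv2.resize(s[160:290,70:340],(798,int(130*798/270)),interpolation=cv2.INTER_CUBIC)
cv2.imwrite("pics/c_top.png",a);cv2.imwrite("pics/c_scene.png",b)
E
```

```text
(307, 159) [ 656.9 -222.1    6. ] 693.4 [[223.5 259.4]]
(354, 177) [ 597.8 -358.     6. ] 696.8 [[149.1 267.9]]
(321, 191) [ 558.3 -258.5    6. ] 615.3 [[187.6 239.4]]
(383, 197) [ 535.4 -438.1    6. ] 691.8 [[100.1 264.8]]
(231, 172) [617.5   4.   30. ] 617.5 [[299.1 206.1]]
(154, 197) [549.4 228.5  30. ] 595.0 [[347.2 169.3]]
[[236.07537994 396.77146216]]
```

View pics/c_top.png

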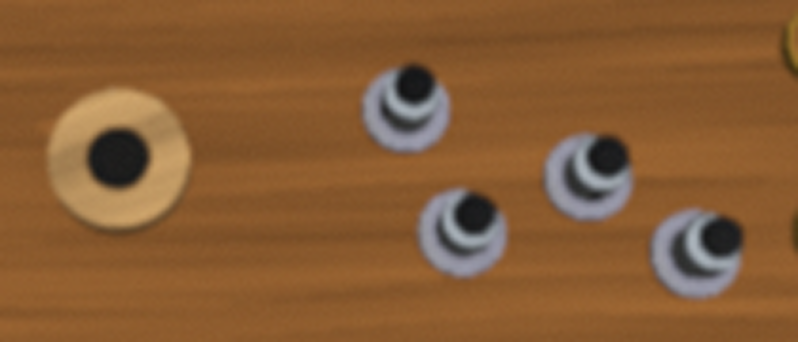

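View pics/c_scene.png

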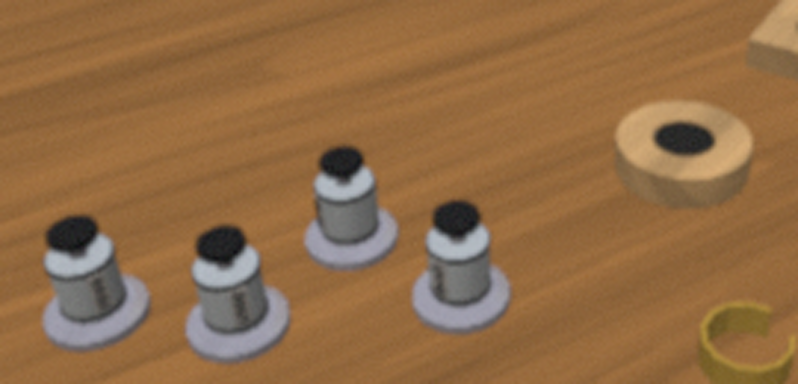

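The nearest gauge is the one at top (321,191), scene (188,239). It is 615 mm from the base and the other three are at 692 mm or more. The crops confirm an upright gauge of the described shape. I refine gauge and pad centres from dark-blob centroids in both views.

```bash
cat >> h.py <<'E'
def blob(im,uv,thr=60,r=14):
    # centroid of dark blob near uv (rgb im), darkness-weighted
    u,v=map(int,uv); g=im[v-r:v+r+1,u-r:u+r+1].max(2)
    n,l,st,ce=cv2.connectedComponentsWithStats((g<thr).astype(np.uint8))
    ok=[i for i in range(1,n) if st[i,4]>15]
    i=min(ok,key=lambda i:np.hypot(*(ce[i]-r))); return ce[i]+[u-r,v-r],st[i]
E
python3 - <<'E'
from h import *
im={n:cv2.imread(f"pics/{n}0.png")[:,:,::-1] for n in("top","scene")}
for nm,n,uv,z in [("cap","top",(325,186),77),("cap","scene",(186,215),77),("core","top",(231,172),29),("core","scene",(301,207),29)]:
  for thr in (50,65,80):
    c,s=blob(im[n],uv,thr); print(nm,n,thr,c.round(2),s,bp(n,c,z).round(1))
# outlines: foot (lavender) & pad wood in top
from scipy import ndimage
t=im["top"].astype(int)
for nm,(u,v),r,cond,z in [("foot",(321,191),14,lambda a:a[...,2]>a[...,0]-10,8),("pad",(231,172),24,lambda a:(a[...,0]>165),30)]:
    a=t[v-r:v+r+1,u-r:u+r+1]; m=cond(a).astype(np.uint8)
    n,l,st,ce=cv2.connectedComponentsWithStats(m); i=1+st[1:,4].argmax()
    cs=max(cv2.findContours((l==i).astype(np.uint8),cv2.RETR_EXTERNAL,cv2.CHAIN_APPROX_NONE)[0],key=len)
    e=cv2.fitEllipse(cv2.convexHull(cs)); c=np.array(e[0])+[u-r,v-r]; print(nm,c,e[1],bp("top",c,z).round(1),bp("top",c,z-8).round(1))
E
```

```text
cap top 50 [324.48 185.91] [ 9 10 10  9 66] [ 558.7 -258.5   77. ]
cap top 65 [324.46 185.68] [ 9  9 10 10 76] [ 559.3 -258.5   77. ]
cap top 80 [324.61 185.64] [ 9  9 11 10 84] [ 559.4 -258.9   77. ]
cap scene 50 [185.19 214.66] [ 7 10 13  9 93] [ 564.4 -258.1   77. ]
cap scene 65 [185.21 214.65] [  7   9  14  11 110] [ 564.4 -258.1   77. ]
cap scene 80 [185.21 214.63] [  6   9  15  11 117] [ 564.3 -258.1   77. ]
core top 50 [230.56 171.11] [  7   7  14  14 156] [620.5   5.4  29. ]
core top 65 [230.62 171.2 ] [  7   6  15  15 170] [620.2   5.2  29. ]
core top 80 [230.64 171.11] [  6   6  16  15 185] [620.5   5.1  29. ]
core scene 50 [301.02 206.43] [  6  10  17   8 113] [619.9   8.   29. ]
core scene 65 [301.08 206.57] [  5   9  19  10 141] [620.4   7.7  29. ]
core scene 80 [300.97 206.58] [  5   9  19  10 149] [620.3   7.5  29. ]
foot [320.90270042 190.96130371] (20.814334869384766, 22.64169692993164) [ 558.1 -257.9    8. ] [ 559.6 -259.1    0. ]
pad [230.72130585 170.92954636] (35.66160202026367, 36.340667724609375) [620.8   4.8  30. ] [622.8   5.4  22. ]
```

```bash
cat >> h.py <<'E'
from scipy.spatial.transform import Rotation as Ro
def q(deg):
    a=np.radians(deg); z=np.array([np.cos(a),np.sin(a),0]); y=np.array([0,0,-1.]); x=np.cross(y,z)
    return Ro.from_matrix(np.c_[x,y,z]).as_quat()[[3,0,1,2]]
G=np.array([559.3,-258.5]); P=np.array([620.5,6.0])
def st(m=""):
    o=env.observe(); print(m,"t",round(o['t'],2),"tcp",o['tool_pos'].round(1),"F",o['wrist_force'].round(1),"open",round(o['opening'],1)); return o
E
python3 - <<'E'
from h import *
for d in (-24,156,65,-115,-40,140):
    for p in ([*G,160],[*G,21],[*P,130],[*P,51]):
        s=env.solve_ik(p,q(d)); print(d,p[2],None if s is None else np.round(s,2))
E
```

```text
-24 160 [ 0.72  0.31 -0.4   1.61  0.13  1.24 -0.12]
-24 21 [ 0.71  0.45 -0.4   1.73  0.2   1.   -0.18]
-24 130 [ 0.48  0.39 -0.66  1.62  0.25  1.21 -0.66]
-24 51 [ 0.45  0.47 -0.63  1.69  0.31  1.08 -0.7 ]
156 160 [ 1.32  0.65 -1.32  1.59  0.64  1.4   2.66]
156 21 [-0.41  0.67  1.07  1.77 -0.66  1.1  -2.68]
156 130 [ 0.81  0.61 -1.18  1.61  0.57  1.31  2.27]
156 51 [ 0.81  0.73 -1.18  1.68  0.71  1.23  2.18]
65 160 [ 0.83  0.33 -0.54  1.61  0.18  1.25  1.39]
65 21 [ 0.81  0.48 -0.52  1.73  0.27  1.01  1.33]
65 130 [ 0.53  0.41 -0.73  1.62  0.29  1.22  0.87]
65 51 [ 0.51  0.5  -0.71  1.69  0.36  1.09  0.82]
-115 160 [ 0.58  0.3  -0.23  1.62  0.07  1.24 -1.67]
-115 21 [ 0.56  0.43 -0.2   1.74  0.1   0.98 -1.69]
-115 130 [ 0.39  0.37 -0.55  1.63  0.2   1.2  -2.21]
-115 51 [ 0.36  0.45 -0.51  1.7   0.25  1.06 -2.24]
-40 160 [ 0.69  0.31 -0.36  1.61  0.11  1.24 -0.39]
-40 21 [ 0.69  0.45 -0.36  1.73  0.18  0.99 -0.44]
-40 130 [ 0.47  0.39 -0.65  1.63  0.25  1.21 -0.93]
-40 51 [ 0.44  0.47 -0.62  1.7   0.3   1.07 -0.97]
140 160 [ 1.26  0.56 -1.18  1.59  0.52  1.35  2.46]
140 21 [ 1.25  0.77 -1.18  1.71  0.77  1.2   2.31]
140 130 [ 0.81  0.61 -1.18  1.61  0.57  1.31  1.99]
140 51 [ 0.81  0.73 -1.18  1.68  0.71  1.23  1.9 ]
```

```bash
python3 - <<'E'
from h import *
env.movep([*G,150],q(-24)); o=st("above")
env.move_l([*G,60],150); o=st("60")
c=np.r_[G,60]-o['tool_pos']; print("err",c)
im=env.snapshot("scene"); cv2.imwrite("pics/s1.png",cv2.resize(im[120:300,90:330],(800,600),interpolation=cv2.INTER_CUBIC)[:,:,::-1])
E
```

```text
above t 1.68 tcp [ 558.4 -261.2  150.2] F [ 0.1 -0.   0.7] open 87.1
60 t 2.42 tcp [ 559.9 -259.    60.8] F [0.  0.4 0.6] open 87.2
err [-0.59820475  0.51470978 -0.80942439]
```

View pics/s1.png

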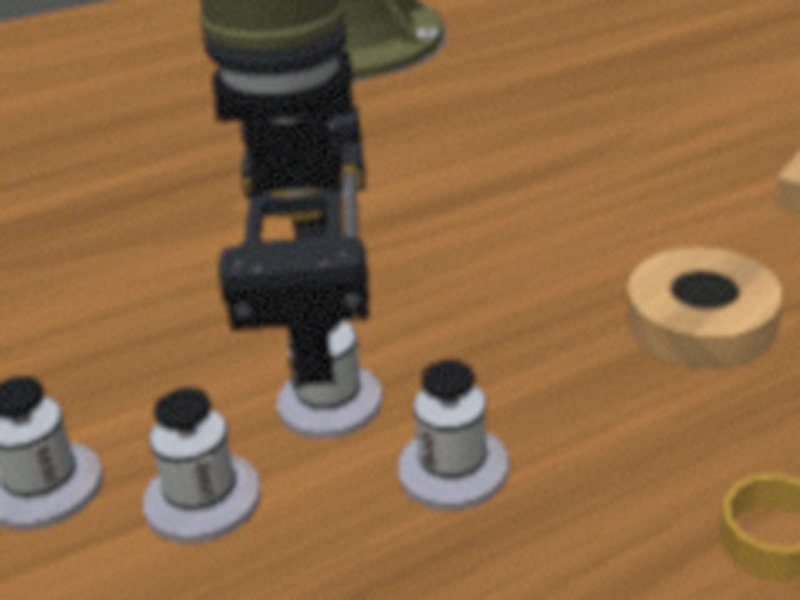

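The open fingers straddle the chosen gauge (enlarged at about (325,370)) and its neighbours are clear. I go down, grip and lift.

```bash
python3 - <<'E'
from h import *
env.move_l([*G,21],80); st("down")
env.clamp(25); o=st("clamped")
env.move_l([o['tool_pos'][0],o['tool_pos'][1],110],120); st("lift")
im=env.snapshot("scene"); cv2.imwrite("pics/s2.png",cv2.resize(im[120:300,90:330],(800,600),interpolation=cv2.INTER_CUBIC)[:,:,::-1])
E
```

```text
down t 3.11 tcp [ 559.2 -258.4   20.6] F [-0.9  0.3  0.7] open 87.4
clamped t 3.93 tcp [ 559.1 -258.4   21. ] F [-0.5 -0.   0.6] open 41.8
lift t 4.83 tcp [ 558.3 -258.1  108.9] F [-0.1  0.1 -4.4] open 41.5
```

View pics/s2.png

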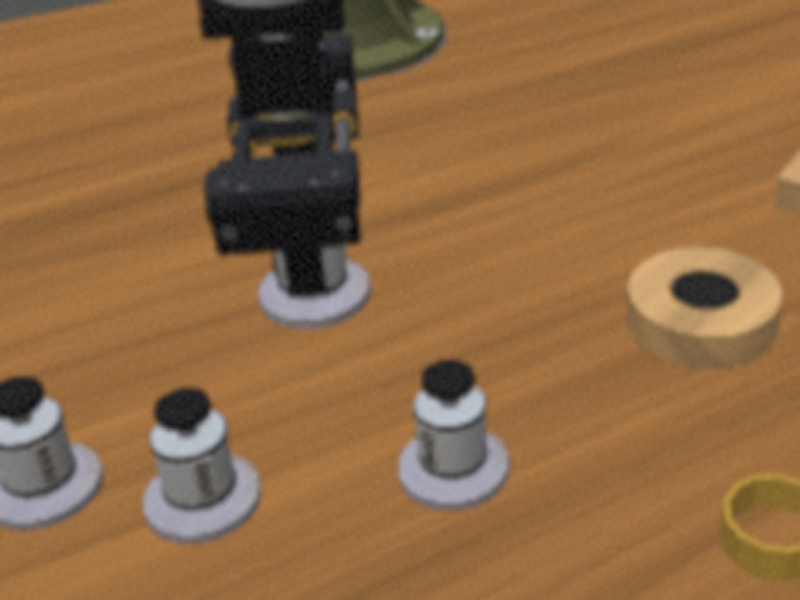

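The gauge is lifted and hangs upright in the grip (weight about 4.4 N). I take it over the round pad and stop a few mm above.

```bash
python3 - <<'E'
from h import *
env.movep([*P,110],q(-24)); st("over")
env.move_l([*P,58],80); o=st("58")
# fine correction
cmd=np.r_[P,58]+ (np.r_[P,58]-o['tool_pos'])*[1,1,0]
env.move_l(cmd,20); o=st("corr")
for n in("scene","top"):
    im=env.snapshot(n); cv2.imwrite(f"pics/{n}3.png",cv2.resize(im[110:260,200:400] if n=="scene" else im[100:250,140:340],(800,600),interpolation=cv2.INTER_CUBIC)[:,:,::-1])
E
```

```text
over t 5.93 tcp [620.4   3.  109.6] F [-0.1 -1.4 -4.3] open 41.2
58 t 6.73 tcp [620.9   6.2  58.3] F [-0.4  0.1 -4.3] open 41.4
corr t 6.98 tcp [620.5   5.8  58.6] F [-0.8 -0.3 -4.3] open 41.7
```

View pics/scene3.png

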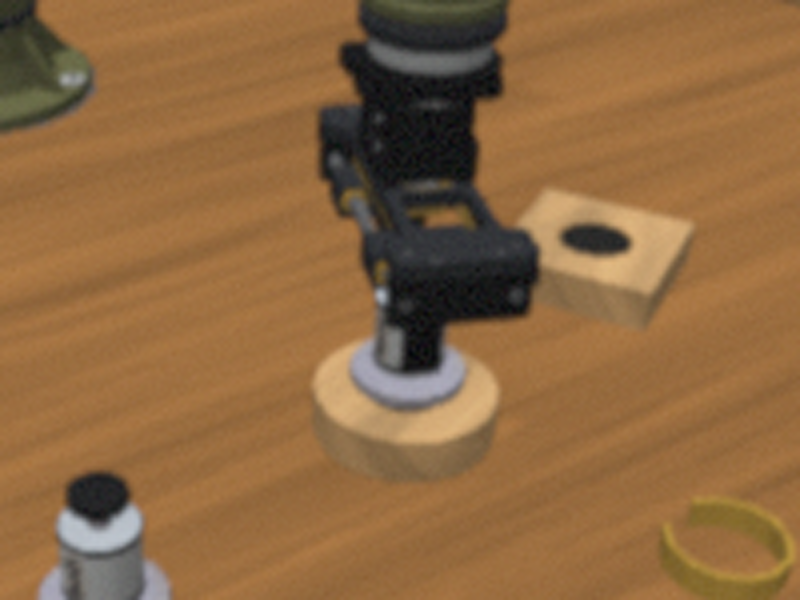

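View pics/top3.png

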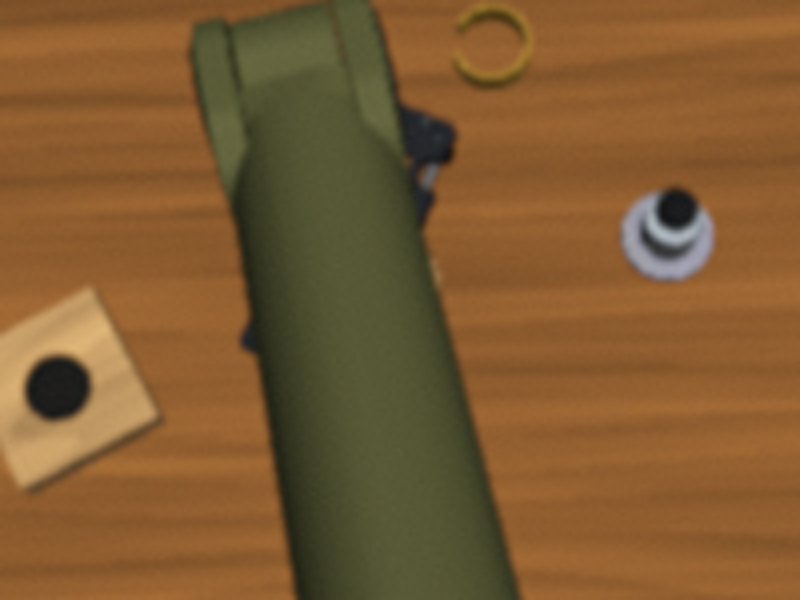

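In the scene crop the foot is centred over the pad: column 408 against about 406 for the pad. The top view is blocked by the forearm. I lower in small steps until contact.

```bash
python3 - <<'E'
from h import *
x,y=P-[0.4,0.2]
z=58.
while z>47:
    z-= 2 if z>54 else 0.5
    env.move_l([x,y,z],25); env.hold(0.08); o=st(f"{z}")
    if o['wrist_force'][2]>-2: break
E
```

```text
56.0 t 7.42 tcp [620.    5.8  55.9] F [-0.4  0.2 -3.9] open 41.3
54.0 t 7.75 tcp [620.1   5.8  53.9] F [-0.1 -0.2 -3.6] open 41.7
53.5 t 8.08 tcp [620.1   5.8  53.5] F [-0.6 -0.1 -3.7] open 41.2
53.0 t 8.42 tcp [620.1   5.8  53. ] F [ 0.4 -0.1 -5. ] open 41.3
52.5 t 8.75 tcp [620.1   5.8  52.5] F [-0.1  0.4 -3.6] open 41.2
52.0 t 9.08 tcp [620.1   5.8  52. ] F [ 0.6 -0.7 -4.7] open 41.7
51.5 t 9.42 tcp [620.1   5.8  51.5] F [ 0.3 -0.2 -4.2] open 41.5
51.0 t 9.75 tcp [620.2   5.8  51.1] F [-0.2 -0.4 -3.7] open 41.5
50.5 t 10.08 tcp [620.2   5.8  51. ] F [-1.1  0.1  1. ] open 41.6
```

Contact at z = 51 as predicted. I release, lift straight up and swing aside to look.

```bash
python3 - <<'E'
from h import *
env.open_gripper(); o=st("open")
env.move_l([620.1,5.8,150],120); env.clamp(10); o=st("up")
j=o['joint_positions'].copy(); j[0]+=0.5; env.goto_joints(j); st("aside")
for n in("scene","top"):
    im=env.snapshot(n); np.save(f"{n}4.npy",im); cv2.imwrite(f"pics/{n}4.png",cv2.resize(im[110:260,200:400] if n=="scene" else im[100:250,140:340],(800,600),interpolation=cv2.INTER_CUBIC)[:,:,::-1])
E
```

```text
open t 11.09 tcp [620.1   5.8  50.5] F [-0.   0.3 -0.1] open 86.7
up t 13.59 tcp [620.1   5.8 150. ] F [ 0.4 -0.6  1.1] open 0.7
aside t 14.77 tcp [ 548.1 -289.9  150.2] F [ 0.6 -0.9 -0.2] open 1.0
```

View pics/scene4.png

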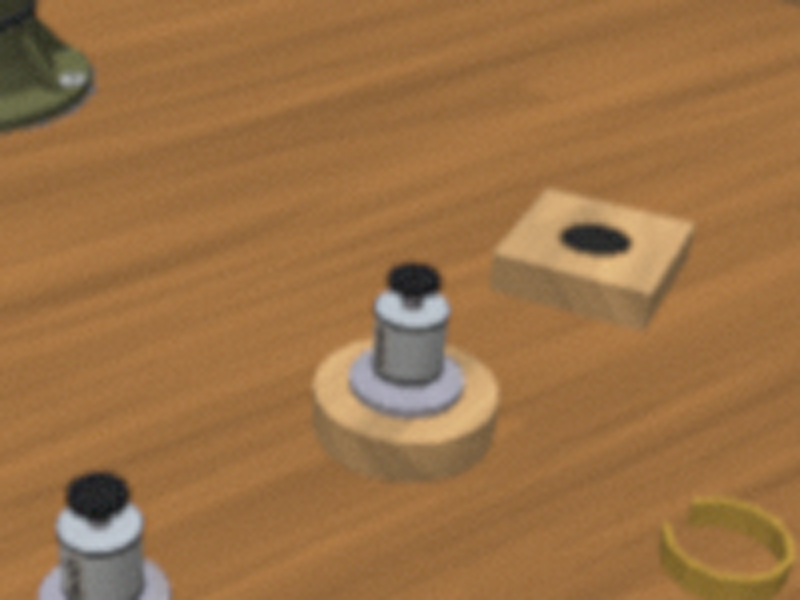

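View pics/top4.png

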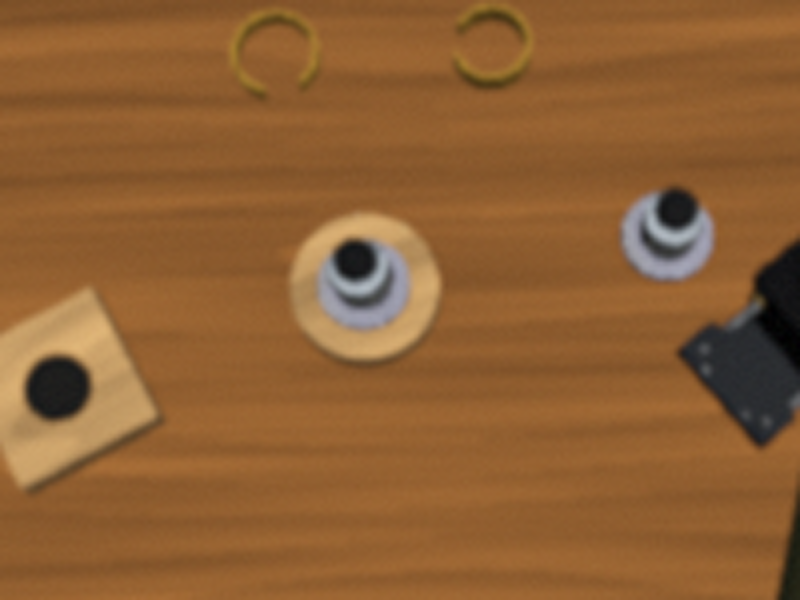

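```bash
python3 - <<'E'
from h import *
t=np.load("top4.npy"); s=np.load("scene4.npy")
c,_=blob(t,(140+355/4,100+260/4),65); print(c,bp("top",c,107).round(1))
c,_=blob(s,(200+414/4,110+280/4),65); print(c,bp("scene",c,107).round(1))
a0=t.astype(int); u,v,r=231,170,14; a=a0[v-r:v+r+1,u-r:u+r+1]; m=(a[...,2]>a[...,0]-10).astype(np.uint8)
n,l,stt,ce=cv2.connectedComponentsWithStats(m); i=1+stt[1:,4].argmax()
cs=max(cv2.findContours((l==i).astype(np.uint8),cv2.RETR_EXTERNAL,cv2.CHAIN_APPROX_NONE)[0],key=len)
e=cv2.fitEllipse(cv2.convexHull(cs)); c=np.array(e[0])+[u-r,v-r]; print("foot",c,e[1],bp("top",c,38).round(1))
E
```

```text
[228.34782609 164.69565217] [619.2   5.  107. ]
[303.25333333 179.86666667] [625.6   3.4 107. ]
foot [230.55893993 170.77532101] (20.78090476989746, 21.910429000854492) [619.2   4.6  38. ]
```

The gauge sits upright about 1.5 mm from the pad centre, and the top view's cap and foot measurements agree. Now I press the cap from above with the fingers shut.

```bash
python3 - <<'E'
from h import *
C=np.array([619.8,5.4])
env.movep([*C,150],q(-24)); st("above")
env.move_l([*C,112],60); env.hold(.1); o=st("112")
z=112.
while z>93.5:
    z-=1.5 if z>97 else 0.5
    env.move_l([*C,z],20); env.hold(0.05); o=st(f"{z}")
    if o['tool_pos'][2]<=95.6 or o['wrist_force'][2]>11: break
for _ in range(3): env.hold(0.5); st("hold")
im=env.snapshot("scene"); cv2.imwrite("pics/scene5.png",cv2.resize(im[110:260,200:400],(800,600),interpolation=cv2.INTER_CUBIC)[:,:,::-1])
E
```

```text
above t 16.04 tcp [619.9   2.4 149.7] F [ 0.1 -0.3  0.1] open 0.5
112 t 16.93 tcp [620.2   5.6 112.5] F [0.3 0.7 0.1] open 0.2
110.5 t 17.23 tcp [619.8   5.4 110.6] F [1.1 0.6 0.3] open 0.6
109.0 t 17.52 tcp [619.7   5.4 108.9] F [ 1.3  0.6 -0.6] open 0.6
107.5 t 17.82 tcp [619.8   5.4 107.5] F [-0.7 -0.2  0.5] open 0.8
106.0 t 18.12 tcp [619.9   5.4 106. ] F [ 0.1 -0.2  1.5] open 0.5
104.5 t 18.43 tcp [620.    5.4 104.7] F [-0.6 -0.5  1.6] open 1.1
103.0 t 18.73 tcp [620.    5.4 103.1] F [-0.3  0.7  3.1] open 0.5
101.5 t 19.02 tcp [620.    5.4 101.6] F [-0.2  0.5  3. ] open 0.4
100.0 t 19.32 tcp [619.9   5.4 100.1] F [0.2 0.4 4.4] open 0.6
98.5 t 19.62 tcp [620.    5.4  98.7] F [0.9 0.1 4.5] open 0.8
97.0 t 19.93 tcp [620.    5.4  97.2] F [0.2 1.  5. ] open 0.4
96.5 t 20.23 tcp [620.    5.4  96.8] F [ 0.5 -1.1  5.9] open 0.9
96.0 t 20.52 tcp [620.    5.4  96.3] F [ 0.4 -0.2  5.9] open 0.6
95.5 t 20.82 tcp [620.    5.4  95.9] F [-0.  -0.8  6.3] open 0.6
95.0 t 21.12 tcp [620.    5.4  95.5] F [-0.6 -0.2  6.1] open 0.3
hold t 21.62 tcp [620.    5.4  95.5] F [-0.7 -0.6  7.2] open 0.6
hold t 22.12 tcp [620.    5.4  95.5] F [0.3 0.1 6.2] open 0.7
hold t 22.62 tcp [620.    5.4  95.5] F [-0.8 -1.   6.1] open 0.6
```

View pics/scene5.png

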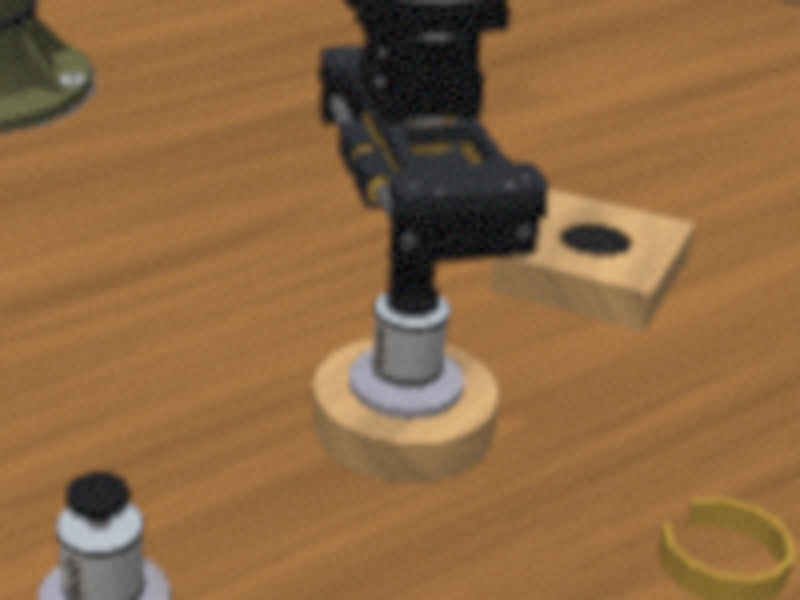

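The cap is pressed about 11.5 mm at 6.2 N, so the pin is about 9.5 mm into the rubber. It has been held for 1.5 s and the gauge is still upright. I release slowly and look.

```bash
python3 - <<'E'
from h import *
env.move_l([619.8,5.4,112],25); st("off")
env.move_l([619.8,5.4,160],120); o=st("up")
j=o['joint_positions'].copy(); j[0]+=0.5; env.goto_joints(j); env.hold(.3); st("aside")
t=env.snapshot("top"); s=env.snapshot("scene")
c,_=blob(t,(140+355/4,100+260/4),65); print(c,bp("top",c,107).round(1))
c,_=blob(s,(200+414/4,110+280/4),65); print(c,bp("scene",c,107).round(1))
w=np.hstack([s[130:240,240:340],t[120:230,180:280]]); cv2.imwrite("pics/end6.png",cv2.resize(w,(800,440),interpolation=cv2.INTER_CUBIC)[:,:,::-1])
E
```

```text
off t 23.51 tcp [619.3   5.3 111.5] F [-0.   1.1 -0.4] open 0.6
up t 24.06 tcp [619.7   5.3 159.9] F [ 0.3 -0.4 -0.5] open 0.3
aside t 25.53 tcp [ 546.9 -291.2  160. ] F [0.6 0.5 0.4] open 0.5
[228.34782609 164.69565217] [619.2   5.  107. ]
[303.21621622 179.93243243] [625.8   3.1 107. ]
```

View pics/end6.png

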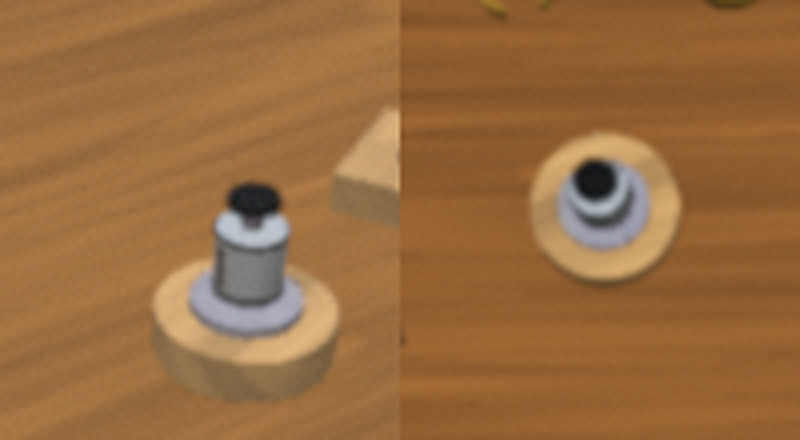

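The gauge stands upright in the middle of the round pad. The cap is back up, at the same pixels as before the push, and the arm is clear.

```bash
python3 -c "
from plant import env
print(env.hand_in())"
```

```text
the job is handed in; nothing more can be done
None
```

The hardness check is done and handed in at about 25.5 s, with the gauge left standing upright in the middle of the round pad.

- **Gauge:** I used the one nearest the base, 615 mm away; the other three are at 692 mm or more.
- **Placing:** I lowered it until the wrist force showed contact, at the expected height, and then let go. From the top camera it stood about 1.5 mm from the pad centre.
- **Reading:** I pressed the cap about 11.5 mm with shut fingers at about 6 N. That puts the pin roughly 9.5 mm into the rubber, worked out from the tool height because the pin cannot be seen. I held it there for 1.5 s and then released it slowly.
- **Last checks:** The cap was back up, within 0.1 px of where it was before the push in both views. The gauge was upright, the arm was clear, and the wrist force was near zero.
- **Disagreement:** The scene camera puts the cap about 6 mm further out in x than the top camera. I put this down to its dark outline including the cap's side, as the same 5 mm bias showed before I moved anything.

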